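# Unclamp a notched gauge tip and show it to the inspection camera

### The job

Wind the sprung wing key of the tip fixture clockwise, in partial turns as your wrist needs, until it stops and the hold-down jaw is fully back; then take the notched tip (the one with the V) out of its socket, leaving the chisel tip standing in the other. Present the notched tip to the inspection camera: stem end down, the middle of its head on the lens axis 100 mm in front of the lens, its V-notched face square to the lens (so leaning as much as the camera looks down). Finish while still holding it there, still and in the air; do not touch the camera or disturb the other tips.

Things in the scene. Friction and masses are not known exactly. Their poses are not given: they have to be found in the camera images.
- tip_fixture: Aluminium slab 150 x 150 x 24 mm fixed on the bench; origin centre of underside, z up, -x its front. Sockets 8 mm deep, 13.5 wide, at x = -45, y = +36 and -36 mm. A sliding steel jaw (top 58.5 mm above bench) has two 22 mm wide noses, from 52 mm up, overhanging both tips; wound fully back (+x) the noses stand 24 mm behind the socket axes. Key on a 50 mm high boss at x = +45, y = 0.
- key (a joint): Angle wound on the wing key, rad, growing clockwise seen from above: 0 (jaw forward) to 2.9 (stop, jaw fully back); starts at 0 to 0.4. The jaw goes back 10 mm per rad. Winding takes about 0.25 N m against spring and friction; a friction brake keeps the key where it is left.
- key_grip (a point): On the vertical key axis, 80 mm above the bench. The wing is an upright flat butterfly 52 mm long, 10 mm thick, from 64 to 90 mm above the bench, on a 12 mm spindle, free all round: pinch it across the 10 mm. The point turns with the key: y along the wing's length, x through its thickness; with the key at 0 the axes are the fixture's.
- notch_tip: Plain steel gauge tip, 30 mm high, 20 to 42 g, upright in one of the sockets: round stem 12 mm wide, 14 high (8 mm of it in the socket), then a flat head 8 mm thick (x), 18 wide (y), 16 high, with a V notch in its top seen along x. Origin: centre of the stem's end, z up. Its x lies within 9 degrees of the fixture's. Grip the head across the 18 mm so that its faces stay visible.
- notch_head (a point): Middle of the notched tip's head, 22 mm above the tip's origin along its z axis; axes as the tip's.
- chisel_tip: Plain steel chisel tip, 34 mm high, with a wedge-shaped head 15 mm wide and no notch, standing in the other socket (stem 12 mm); origin at the centre of its stem's end. Which socket holds which tip changes. Leave it there.
- cone_tip: Pointed cone tip, 15 x 15 x 34 mm, standing loose on the bench beside the fixture; origin under its centre. Leave it alone.
- flat_tip: Mushroom-shaped flat tip, 24 x 24 x 19 mm, loose on the bench beside the fixture; origin under its centre. Leave it alone.
- inspection_camera: Stand of the inspection camera, fixed on the bench: 100 x 100 mm foot, 18 mm post 0.40 m high; origin on the bench straight below the focus, 197 mm before the post, z up, -x the way the camera faces. The grey 40 mm camera with its black 30 mm lens hangs before the post, at a height that varies by 30 mm either way, looking along the stand's -x and 30 degrees downward.
- focus (a point): Where to present: on the lens axis, 100 mm in front of the lens, 197 mm before the post, 0.19 to 0.25 m above the bench. x points along the lens axis to the lens (30 degrees upward), y is level, z is the camera's up (leaning 30 degrees from vertical, away from the camera). The tip's x goes along this x (either face to the lens), its z along this z.

How it is judged:
On the way, in this order (a step that is already met when the one before it is completed fails the run):
1. the key is wound until it stops (at least 2.65 rad), the notched tip still in its socket (value of joint key above 2.65 rad and distance of notch_tip from where it was at the start of the episode below 0.01 m), for 0.2 s.
2. the notched tip is presented at the focus, square to the lens, held by the fingers (distance between notch_head and focus below 0.015 m and angle between the x axis of notch_tip and the x axis of focus, either way round below 0.2 rad and angle between the z axis of notch_tip and the z axis of focus, either way round below 0.2 rad and angle between notch_tip's own z axis and vertical below 1 rad and contact force between the fingers and notch_tip above 1 N), for 0.2 s.
At the end, for the whole second after the job is handed in: Fingers hold the notched tip still (under 20 mm/s), stem end down, nothing else carrying it: middle of head within 15 mm of the focus, its x (either way) and z axes within 0.2 rad of the focus's; key beyond 2.6 rad; chisel tip upright within 12 mm of its start (all of step 2 and linear speed of notch_tip below 0.02 m/s and value of joint key above 2.6 rad and height (world z) of notch_tip above 0.12 m and not (contact force between notch_tip and tip_fixture above 0.05 N) and distance of chisel_tip from where it was at the start of the episode below 0.012 m and angle between chisel_tip's own z axis and vertical below 0.3 rad); the arm keeps its last pose, push and grip.
It fails at once if the chisel tip is taken out or disturbed by more than 15 mm (distance of chisel_tip from where it was at the start of the episode above 0.015 m).
It fails at once if a loose tip beside the fixture is pushed more than 15 mm (distance of any of cone_tip, flat_tip from where it was at the start of the episode above 0.015 m).
It fails at once if the inspection camera or its stand is touched (over 1 N) (contact force between anything else and inspection_camera above 1 N).
It also fails if it takes over 64 s, if anything falls off the work surface, if the arm or the gripper's body presses on something with over 40 N, if the wrist force passes 120 N, or if a joint passes its speed limit or range.

### The arm

A 7-joint arm with a two-finger parallel gripper is mounted at the origin on a cart in front of the work surface, level with it; the furniture and walls round the work are solid. World frame = base frame: x ahead of the robot, y to its left, z up, the work surface at z = 0. Lengths are in m, angles in rad, forces in N, time in s.
With the tool pointing down it reaches from about 0.4 to 0.925 m from the base axis. Payload 5.6 kg.
Tool frame: the origin (TCP) lies midway between the tips of the shut fingers; the grasp point (between the pads) lies 19 mm behind it (ctrl.grip_depth is the distance from the TCP to the grasp point, in m); z points along the fingers, y is the line along which they close (so a half turn about z gives the same grasp; the last joint's range is limited). The gripper opens to 85 mm and grips with 20 to 120 N. Pads are 22 mm wide; open, the fingers measure 114 mm over their backs; the gripper's body (76 mm by 85 mm) begins 54 mm behind the grasp point. The pads swing forward as they close: fully open they stand 13 mm farther back than shut.
Start: joints at [-1.332, 0.468, -0.012, 1.603, 0.006, 1.071, -0.056], TCP at [0.181, 0.624, 0.211] pointing down, gripper open.
Joint ranges: [-2.53, 2.53], [-0.31, 2.02], [-1.57, 1.55], [0.28, 2.44], [-1.29, 4.43], [0.15, 1.84], [-2.92, 2.92]. Speed limits (rad/s): [2.57, 2.57, 3.14, 3.14, 3.14, 3.14, 3.14].

### API

Orientations are given as a unit quaternion [x, y, z, w].
In Python, from plant import telemetry, vision, ctrl gives the robot as it stands. The module is installed in compiled form; this text tells all that it offers.
- The arm moves only by the tool step_arm, never from a script. Its argument "commands" is a list of rows, each a list of 2 entries, a list of its own where there are three numbers: the shift along the world's x, y, z in cm, then the turn about the world's z in rad. In form: [[[dx, dy, dz], spin], ...]. A call has 1 to 10 rows; each row shifts and turns the commanded pose from where the row before left it; what a row does not reach is not made up. A row lasts 1/10 s, in which the tool goes at most 50 mm and 8.59 degrees, less where a joint would pass 70% of its speed; a pose out of reach is approached as far as the arm can. A call is refused whole if a number of a shift passes 5 or a number of a turn 0.15, either way. A call with a gripper value outside its range is refused whole. "claw" is the opening, from -1 (shut) to 1 (fully open), set as the call begins (left out, the last holds). The fingers move at their own pace and stop on an object; "grip_force" is the grip in N (left out, the last holds). Time passes only in rows, so rows that do not move let the fingers close. It gives the time, the measured TCP pose, the force, the opening and the grip force at its end, in the units of the state.
- telemetry.read_state(): the state, without advancing time (a new reading comes with each control period).
- vision.capture(name): name is "scene" or "top" or "wrist"; returns a dict with "frame" (420x560x3 uint8, blue, green, red), "fx", "fy", "cx", "cy" (pixels), "R" (3x3) and "t" (3): a world point X has camera coordinates R X + t. Camera axes: x right, y down, z forward; pixel columns grow to the right and rows downward; lengths in m; the calibration is good to about 2 mm. A picture is of the moment at which its call begins. There is no depth.
- ctrl.sign_off(): hands the job in; it is judged then, once.
The state is a dict: "t": time; "q": joint angles; "joint_vel": joint speeds; "effort": joint torques, N m; "tcp_pos": TCP position; "tcp_rot": TCP orientation; "ft_force": force on the tool from outside, world axes, zero at the start; "ft_torque": the same for the moment, N m; "gripper_width": opening from 0.0 (shut) to 1.0 (fully open); "grip_force": force on a finger pad.
Only numpy, scipy, OpenCV 4.12 (cv2) and the standard library are available. Lean on these libraries where they do the work, as an engineer would, in place of code of your own. Each camera call takes 0.05 s, during which the arm holds its last target. There are 200 camera calls.

## Working session

There is one attempt and no reset: what is moved stays moved. The work goes in short steps, Python scripts to look and compute and a tool call to move; the robot and the scene stay as the last step left them, time stands still between calls to the robot, and variables do not carry over. Pictures are saved under pics/ and viewed, at most 10 in all, crops included, and the job is handed in when it is done.

Besides the shell and the picture viewer there is one more tool, called after "Request:" in YAML: its name, and indented under it one key for each argument. step_arm: Moves the arm, as the interface text tells. Its arguments: {"type":"object","properties":{"commands":{"type":"array","items":{"type":"array"}},"claw":{"type":"number"},"grip_force":{"type":"number"}},"required":["commands"]}

```bash
mkdir -p pics; cat > h.py <<'E'
import numpy as np, cv2, pickle, os
from plant import telemetry, vision, ctrl
def cap(name, tag):
    c=vision.capture(name); pickle.dump(c,open(f'pics/{tag}.pkl','wb')); return c
def load(tag): return pickle.load(open(f'pics/{tag}.pkl','rb'))
def proj(c,X):
    p=np.asarray(X,float)@np.array(c['R']).T+np.array(c['t']); return np.stack([c['fx']*p[...,0]/p[...,2]+c['cx'],c['fy']*p[...,1]/p[...,2]+c['cy']],-1)
def ray(c,u,v):
    R=np.array(c['R']);t=np.array(c['t']); d=R.T@np.array([(u-c['cx'])/c['fx'],(v-c['cy'])/c['fy'],1]); return -R.T@t, d/np.linalg.norm(d)
def atz(c,u,v,z):
    o,d=ray(c,u,v); return o+d*(z-o[2])/d[2]
def tri(*obs):
    A=np.zeros((3,3));b=np.zeros(3)
    for c,u,v in obs:
        o,d=ray(c,u,v);P=np.eye(3)-np.outer(d,d);A+=P;b+=P@o
    X=np.linalg.solve(A,b); return X,[np.round(proj(c,X)-[u,v],1) for c,u,v in obs]
E
python3 - <<'E'
from h import *
a=cap('scene','s0');b=cap('top','t0');w=cap('wrist','w0')
for c in(a,b,w): o,d=ray(c,c['cx'],c['cy']);print(o.round(3),d.round(2),c['fx'],c['cx'],c['cy'])
cv2.imwrite('pics/s0.png',cv2.resize(a['frame'],(800,600),interpolation=cv2.INTER_CUBIC)); cv2.imwrite('pics/t0.png',cv2.resize(b['frame'],(800,600),interpolation=cv2.INTER_CUBIC))
print(telemetry.read_state())
E
```

```text
[ 0.046 -0.461  0.562] [ 0.53  0.71 -0.46] 449.9346714639732 287.09348973804725 219.75468570222856
[0.409 0.132 1.118] [ 0.09  0.01 -1.  ] 538.3959515740422 284.9819751420565 209.08699661152224
[0.109 0.646 0.375] [ 0.28 -0.08 -0.96] 296.39517217166576 280.97365732952954 208.4377599740673
{'t': 0.15, 'q': array([-1.3320114 ,  0.46817355, -0.01159393,  1.60339357,  0.00603698,
        1.07137577, -0.05634416]), 'joint_vel': array([ 0.00039478, -0.00301219, -0.00130595, -0.00233402, -0.0014679 ,
        0.00091168, -0.00107833]), 'effort': array([ 1.80222749e-03, -5.32795823e+01,  2.19254050e-02, -2.51554888e+01,
        1.14687101e-02,  5.52681653e-03,  2.26470030e-05]), 'tcp_pos': array([0.18070126, 0.62392345, 0.2104657 ]), 'tcp_rot': array([ 1.40476043e-01,  9.90083859e-01, -6.58194758e-04, -2.36721692e-05]), 'ft_force': array([-0.3886924 ,  0.66638841, -0.64537146]), 'ft_torque': array([-0.03032718, -0.03914511, -0.03647127]), 'grip_force': 0.0, 'gripper_width': 0.9983443202447102}
```

View pics/s0.png

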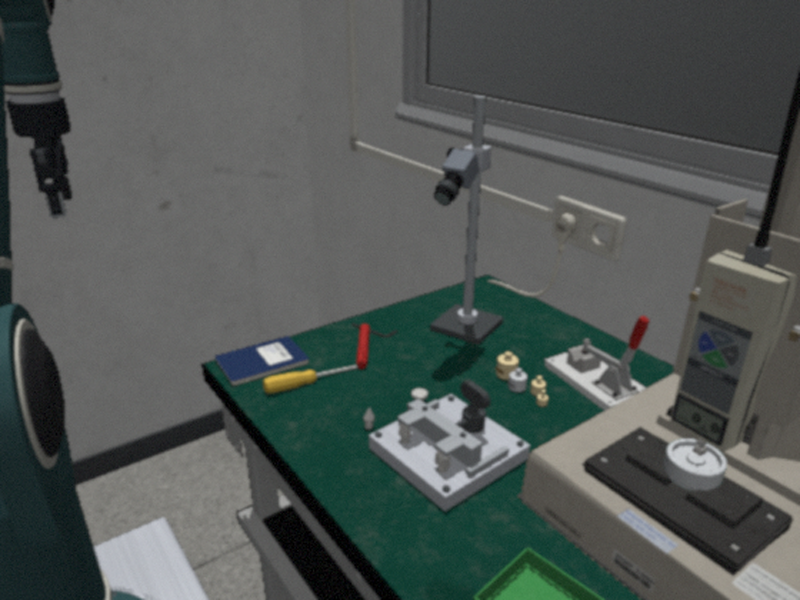

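View pics/t0.png

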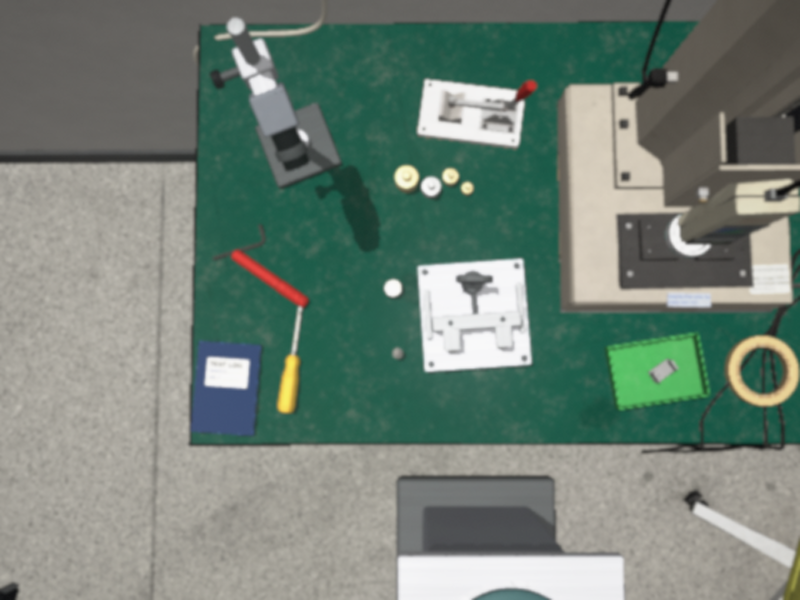

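```bash
python3 - <<'E'
from h import *
s=load('s0');t=load('t0'); k=.7
P={'LF':((370,438),(425,371)),'RF':((447,497),(531,365)),'RB':((527,447),(523,259)),'posttop':((479,97),(236,25)),'postbase':((468,316),None),'lensfront':((440,195),(290,158)),'key':((475,388),(474,280)),'cone':((369,409),(397,353)),'flat':((420,392),(393,288))}
for n,(a,b) in P.items():
    if b: print(n,[np.round(q,4) if not isinstance(q,list) else q for q in tri((s,a[0]*k,a[1]*k),(t,b[0]*k,b[1]*k))])
for p in [(417,265),(523,259),(531,365),(425,371)]: print(atz(t,p[0]*k,p[1]*k,.024).round(4))
print(atz(s,468*k,316*k,0.01), atz(t,237*k,25*k,.4))
for p in [(258,137),(317,103),(339,158),(280,186)]: print('foot',atz(t,p[0]*k,p[1]*k,.01).round(4))
for p in [(430,322),(466,341),(503,322),(468,306)]: print('footS',atz(s,p[0]*k,p[1]*k,.01).round(4))
o,d=ray(load('w0'),281,208);print(o)
x=np.vstack([t['frame'][160:280,260:400]]);cv2.imwrite('pics/c1.png',np.vstack([cv2.resize(x,(700,600),interpolation=cv2.INTER_CUBIC)]))
E
```

```text
LF [array([0.4099, 0.1185, 0.0201]), [array([-1.1,  0. ]), array([ 0.5, -0.8])]]
RF [array([ 0.4185, -0.0316,  0.0267]), [array([-1.6,  0.1]), array([ 0.8, -1.1])]]
RB [array([ 0.567 , -0.0208,  0.0233]), [array([ 0.7, -0.1]), array([-0.4,  0.5])]]
posttop [array([0.7425, 0.3055, 0.4032]), [array([ 0., -0.]), array([-0. ,  0.1])]]
lensfront [array([0.6466, 0.2737, 0.2729]), [array([ 0.4, -0. ]), array([-0.3,  0.4])]]
key [array([0.5319, 0.0524, 0.0885]), [array([-1.2,  0.1]), array([ 0.7, -0.9])]]
cone [array([0.4349, 0.1581, 0.0334]), [array([-0.8,  0. ]), array([ 0.4, -0.7])]]
flat [array([0.5283, 0.164 , 0.0214]), [array([-0.8,  0. ]), array([ 0.5, -0.7])]]
[0.5597 0.1304 0.024 ]
[ 0.5678 -0.0215  0.024 ]
[ 0.4164 -0.0304  0.024 ]
[0.4082 0.1196 0.024 ]
[0.76175813 0.32228483 0.01      ] [0.74403016 0.30527359 0.4       ]
foot [0.7536 0.3652 0.01  ]
foot [0.8048 0.2781 0.01  ]
foot [0.7212 0.2449 0.01  ]
foot [0.6795 0.3315 0.01  ]
footS [0.6896 0.3443 0.01  ]
footS [0.6979 0.2537 0.01  ]
footS [0.7986 0.2676 0.01  ]
footS [0.7888 0.3535 0.01  ]
[0.10850629 0.6457552  0.3749126 ]
```

```bash
python3 - <<'E'
from h import *
s=load('s0');t=load('t0')
r=lambda f,y,x,h,w,k:cv2.resize(f[y:y+h,x:x+w],(w*k,h*k),interpolation=cv2.INTER_CUBIC)
a=r(t['frame'],5,145,130,100,4); b=r(s['frame'],60,290,130,100,4)
cv2.imwrite('pics/c2.png',np.hstack([a,b])) # 800x520
print((telemetry.read_state()['t']))
E
```

```text
0.15
```

View pics/c2.png

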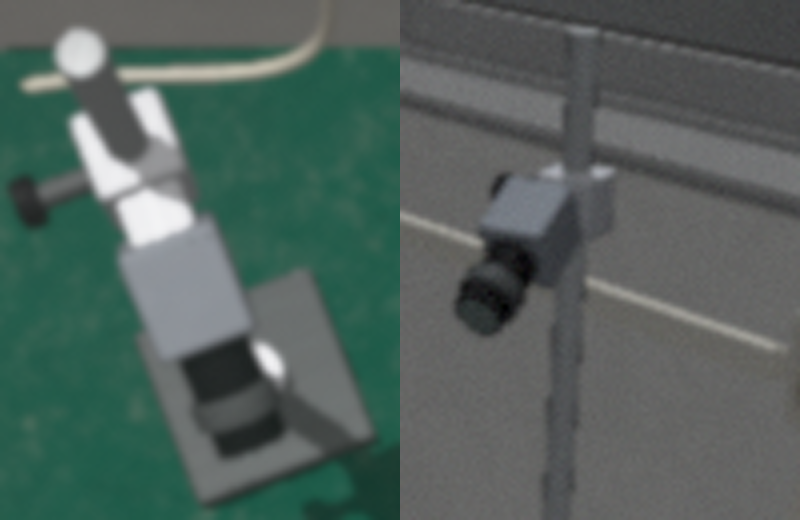

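Request:
step_arm:
  commands:
    - [[2.3,-4,0],-0.12]
    - [[2.3,-4,0],-0.12]
    - [[2.3,-4,0],-0.12]
    - [[2.3,-4,0],-0.12]
    - [[2.3,-4,0],-0.12]
    - [[2.3,-4,0],-0.12]
    - [[2.3,-4,0],-0.12]
    - [[2.3,-4,0],-0.12]
    - [[2.3,-4,0],-0.12]
    - [[2.3,-4,0],-0.12]

```text
t: 1.15
tcp_pos: [0.4113, 0.2226, 0.2113]
tcp_rot: [0.677, 0.736, 0.0, -0.0]
ft_force: [1.1, -0.2, -0.4]
gripper_width: 1.0
grip_force: 0.0
```

Request:
step_arm:
  commands:
    - [[2.3,-4,0],0]
    - [[2.3,-4,0],0]
    - [[2.3,-4,0],0]
    - [[2.3,-4,0],0]
    - [[2.3,-0.5,0],0]
    - [[0.5,0,0],0]
    - [[0,0,0],0]

```text
t: 1.85
tcp_pos: [0.5307, 0.0597, 0.2107]
tcp_rot: [0.675, 0.738, -0.0, -0.0]
ft_force: [-0.7, -0.7, 0.2]
gripper_width: 0.999
grip_force: 0.0
```

```bash
python3 - <<'E'
from h import *
w=cap('wrist','w1')
cv2.imwrite('pics/w1.png',cv2.resize(w['frame'],(800,600),interpolation=cv2.INTER_CUBIC))
print(ray(w,w['cx'],w['cy']));s=telemetry.read_state();print(s['t'],s['tcp_pos'],s['tcp_rot'],s['q'],s['ft_force'])
E
```

```text
(array([0.52356203, 0.13492795, 0.3752712 ]), array([ 0.02512874, -0.29084626, -0.95643975]))
1.9 [0.52994627 0.06025397 0.21064483] [ 6.74519420e-01  7.38256667e-01 -5.59339763e-04 -5.76942556e-04] [-0.60915844  0.28598483  0.52091414  1.91589022 -0.16952371  0.98427434
  0.07889627] [0.42452037 0.86667129 0.36653172]
```

View pics/w1.png

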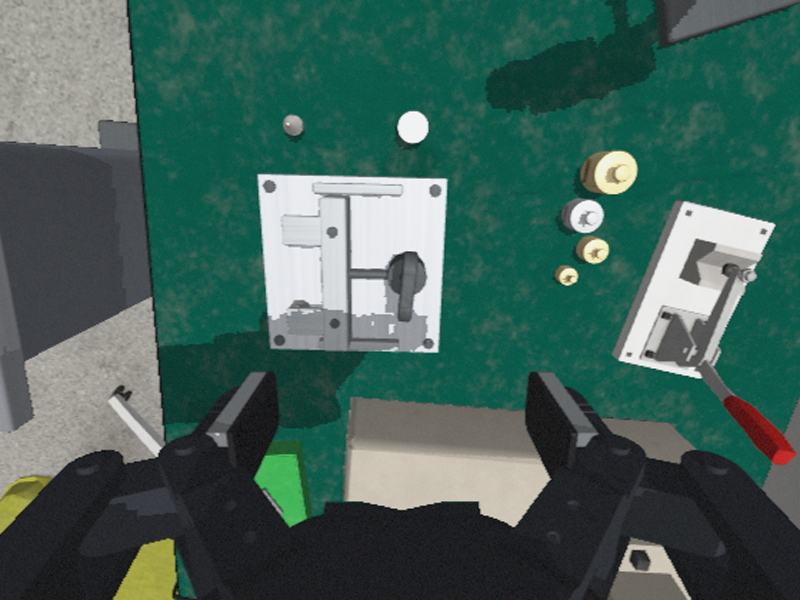

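```bash
python3 - <<'E'
from h import *
s=load('s0');t=load('t0');w=load('w1')
pt,_=tri((s,290+182/4,60+32/4),(t,145+80/4,5+52/4)); ln,e=tri((s,290+80/4,60+316/4),(t,145+250/4,5+442/4)); print('post',pt,'lens',ln,e)
f=[atz(t,145+x/4,5+y/4,.01) for x,y in[(205,505),(375,437),(305,268)]]; print(f)
d=f[2]-f[1];print('yaw1',np.degrees(np.arctan2(d[1],d[0]))); d=f[0]-f[1];print('yaw2',np.degrees(np.arctan2(d[1],d[0]))-90)
d=pt-ln;print('yaw3',np.degrees(np.arctan2(d[1],d[0])),np.hypot(d[0],d[1]))
# fixture from wrist w1 corners (800 scale) LB, RB, RF, LF
c=np.array([atz(w,x*.7,y*.7,.024) for x,y in[(447,179),(438,352),(270,348),(258,175)]]);print(c.round(4),c.mean(0))
x=(c[0]-c[3]+c[1]-c[2]);print('fx yaw',np.degrees(np.arctan2(x[1],x[0])))
for p in [(293,125,.03),(412,127,.019)]:print(atz(w,p[0]*.7,p[1]*.7,p[2]))
ctr=c.mean(0);ctr[2]=0;yw=np.radians(3.3);C=ctr+.045*np.array([np.cos(yw),np.sin(yw),0]);print('key',C)
tiles=[]
for k in(None,0,.15,.3,.45):
    f=cv2.resize(w['frame'],None,fx=6,fy=6,interpolation=cv2.INTER_CUBIC)
    if k is not None:
        a=yw-k;X=np.array([np.cos(a),np.sin(a),0]);Y=np.array([-X[1],X[0],0])
        P=[C+sx*.005*X+sy*.026*Y+np.array([0,0,.09]) for sx,sy in[(1,1),(1,-1),(-1,-1),(-1,1)]]
        cv2.polylines(f,[np.int32(proj(w,np.array(P))*6+2.5)],True,(0,0,255),1)
    tiles.append(f[165*6:235*6,273*6:299*6])
cv2.imwrite('pics/key.png',np.hstack(tiles))
E
```

```text
post [0.74234152 0.30553554 0.40291332] lens [0.64169433 0.26515659 0.2701183 ] [array([-1. ,  0.1]), array([ 0.8, -1. ])]
[array([0.67729062, 0.33096571, 0.01      ]), array([0.71328788, 0.24180594, 0.01      ]), array([0.80503229, 0.27953161, 0.01      ])]
yaw1 22.352658746624158
yaw2 21.985847203034922
yaw3 21.860313428240012 0.10844499196012906
[[ 0.5603  0.1302  0.024 ]
 [ 0.5702 -0.0199  0.024 ]
 [ 0.4192 -0.0295  0.024 ]
 [ 0.4099  0.1199  0.024 ]] [0.48990198 0.05015877 0.024     ]
fx yaw 3.7575220497353747
[0.43865421 0.15908412 0.03      ]
[0.5288328  0.16663106 0.019     ]
key [0.53482736 0.05274915 0.        ]
```

View pics/key.png

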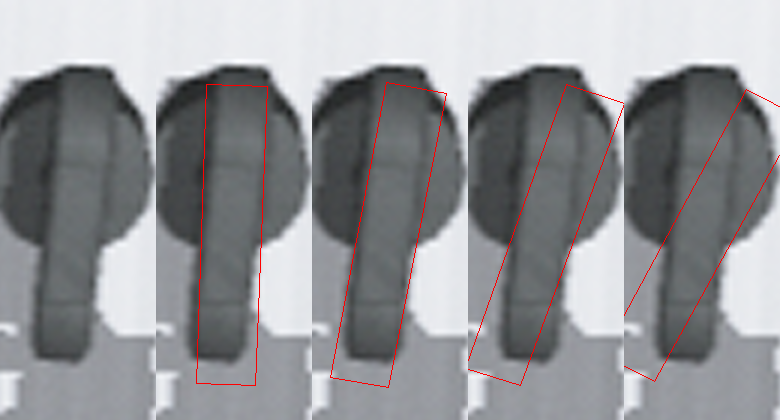

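Request:
step_arm:
  commands:
    - [[0.4,-0.6,-4],-0.08]
    - [[0,0,-4],0]
    - [[0,0,-3],0]
    - [[0,0,-2],0]
    - [[0,0,-1.3],0]
    - [[0,0,-0.5],0]
    - [[0,0,0],0]
  claw: 1

```text
t: 2.6
tcp_pos: [0.5345, 0.0539, 0.0632]
tcp_rot: [0.704, 0.711, -0.0, -0.0]
ft_force: [-0.2, -0.6, -0.2]
gripper_width: 0.996
grip_force: 0.0
```

Request:
step_arm:
  commands:
    - [[0,0,0],0]
    - [[0,0,0],0]
    - [[0,0,0],0]
    - [[0,0,0],0]
    - [[0,0,0],0]
    - [[0,0,0],0]
    - [[0,0,0],0]
    - [[0,0,0],0]
  claw: -1
  grip_force: 60

```text
t: 3.4
tcp_pos: [0.5352, 0.0534, 0.0636]
tcp_rot: [0.704, 0.71, 0.0, 0.0]
ft_force: [0.5, 0.4, 4.8]
gripper_width: 0.092
grip_force: 59.1
```

```bash
python3 - <<'E'
from h import *
s=telemetry.read_state();print(s)
E
```

```text
{'t': 3.4, 'q': array([-0.51755599,  0.5124646 ,  0.44814718,  2.0088965 , -0.33997812,
        0.69135472,  0.15376714]), 'joint_vel': array([-0.00109711,  0.00138063, -0.00143152, -0.00032389, -0.00072288,
        0.00117571,  0.002494  ]), 'effort': array([-1.07811217e-02, -4.22379756e+01,  5.21433324e+00, -1.59903127e+01,
        8.45674938e-02, -1.35410861e-01,  8.99712997e-02]), 'tcp_pos': array([0.53520975, 0.05339026, 0.06359089]), 'tcp_rot': array([7.04030537e-01, 7.10169573e-01, 3.75555311e-04, 1.95618053e-04]), 'ft_force': array([0.45141197, 0.43581419, 4.77577274]), 'ft_torque': array([ 0.00305633,  0.14887126, -0.10277735]), 'grip_force': 59.082627296447754, 'gripper_width': 0.092162191864243}
```

Request:
step_arm:
  commands:
    - [[0,0,0],-0.1]
    - [[0,0,0],-0.1]
    - [[0,0,0],-0.1]
    - [[0,0,0],-0.1]
    - [[0,0,0],-0.1]
    - [[0,0,0],-0.1]
    - [[0,0,0],-0.1]
    - [[0,0,0],-0.1]
    - [[0,0,0],-0.1]
    - [[0,0,0],-0.1]

```text
t: 4.4
tcp_pos: [0.5357, 0.0531, 0.0636]
tcp_rot: [0.959, 0.284, 0.001, 0.001]
ft_force: [1.4, -1.2, 3.2]
gripper_width: 0.093
grip_force: 59.0
```

Request:
step_arm:
  commands:
    - [[0,0,0],-0.1]
    - [[0,0,0],-0.1]
    - [[0,0,0],-0.1]
    - [[0,0,0],-0.1]
    - [[0,0,0],-0.1]
    - [[0,0,0],0]
    - [[0,0,0],0]

```text
t: 5.1
tcp_pos: [0.5359, 0.0528, 0.0636]
tcp_rot: [0.999, 0.04, 0.001, 0.001]
ft_force: [1.8, -1.7, 5.2]
gripper_width: 0.086
grip_force: 59.1
```

```bash
python3 - <<'E'
from h import *
s=telemetry.read_state();print(s['q'],s['tcp_pos'],s['tcp_rot'],s['ft_force'],s['ft_torque'],s['gripper_width'])
E
```

```text
[-0.7973859   0.61971054  0.83213362  2.02474434 -0.6538322   0.78120701
 -1.06125756] [0.53585872 0.05279684 0.06361725] [9.99197338e-01 4.00414068e-02 9.99226839e-04 6.06428552e-04] [ 1.7503187  -1.71829549  5.18502464] [-0.2802294  -0.31371723 -0.03491127] 0.08568796120463971
```

Request:
step_arm:
  commands:
    - [[0,0,0],0]
    - [[0,0,0],0]
    - [[0,0,0],0]
    - [[0,0,0],0]
    - [[0,0,0],0]
    - [[0,0,0],0]
  claw: 1

```text
t: 5.7
tcp_pos: [0.5347, 0.0534, 0.0631]
tcp_rot: [0.999, 0.04, -0.0, 0.0]
ft_force: [0.3, -0.1, -0.8]
gripper_width: 1.001
grip_force: 0.0
```

Request:
step_arm:
  commands:
    - [[0,0,0],0.15]
    - [[0,0,0],0.15]
    - [[0,0,0],0.15]
    - [[0,0,0],0.15]
    - [[0,0,0],0.15]
    - [[0,0,0],0.15]
    - [[0,0,0],0.15]
    - [[0,0,0],0.15]
    - [[0,0,0],0.15]
    - [[0,0,0],0.15]

```text
t: 6.7
tcp_pos: [0.5348, 0.0533, 0.0632]
tcp_rot: [0.702, 0.712, -0.0, 0.0]
ft_force: [0.4, -0.4, -1.3]
gripper_width: 0.999
grip_force: 0.0
```

```bash
python3 - <<'E'
from h import *
s=telemetry.read_state();print(s['q'],s['tcp_pos'],s['tcp_rot'],s['ft_force'],s['ft_torque'],s['gripper_width'])
w=cap('wrist','w2');cv2.imwrite('pics/w2.png',cv2.resize(w['frame'],(800,600),interpolation=cv2.INTER_CUBIC))
E
```

```text
[-0.51599052  0.51251263  0.44603797  2.00939665 -0.33824958  0.6908903
  0.15854543] [0.53477283 0.05326384 0.06322999] [ 7.01798470e-01  7.12375536e-01 -4.93021844e-06  5.38389446e-05] [ 0.37318511 -0.37734177 -1.31656327] [-0.04194166  0.01993187  0.00958617] 0.9990671677358455
```

View pics/w2.png

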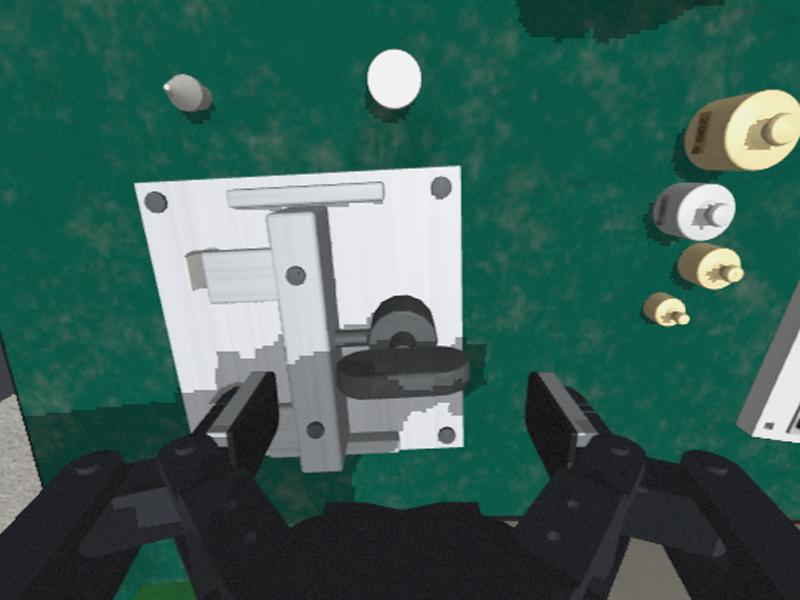

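Request:
step_arm:
  commands:
    - [[0,0,0],0.15]
    - [[0,0,0],0.15]
    - [[0,0,0],0.15]
    - [[0,0,0],0.15]
    - [[0,0,0],0.15]
    - [[0,0,0],0.15]
    - [[0,0,0],0.15]
    - [[0,0,0],0.15]
    - [[0,0,0],0.15]
    - [[0,0,0],0.15]

```text
t: 7.75
tcp_pos: [0.5347, 0.0532, 0.0631]
tcp_rot: [0.029, 1.0, -0.0, -0.0]
ft_force: [-0.3, -0.3, 0.2]
gripper_width: 1.001
grip_force: 0.0
```

Request:
step_arm:
  commands:
    - [[0,0,0],0.14]
    - [[0,0,0],0]

```text
t: 7.95
tcp_pos: [0.5347, 0.053, 0.0631]
tcp_rot: [-0.038, 0.999, 0.0, -0.0]
ft_force: [-0.2, -0.7, 0.0]
gripper_width: 0.997
grip_force: 0.0
```

Request:
step_arm:
  commands:
    - [[0,0,0],0]
    - [[0,0,0],0]
    - [[0,0,0],0]
    - [[0,0,0],0]
    - [[0,0,0],0]
    - [[0,0,0],0]
    - [[0,0,0],0]
    - [[0,0,0],0]
  claw: -1
  grip_force: 60

```text
t: 8.75
tcp_pos: [0.5349, 0.0528, 0.0634]
tcp_rot: [-0.039, 0.999, -0.0, 0.0]
ft_force: [-1.8, -3.2, 4.4]
gripper_width: 0.092
grip_force: 59.0
```

```bash
python3 - <<'E'
from h import *
s=telemetry.read_state();print(s['q'],s['tcp_pos'],s['tcp_rot'],s['ft_force'],s['ft_torque'],s['gripper_width'],s['grip_force'])
E
```

```text
[-0.18458918  0.48401908  0.0292427   1.98734733 -0.02120462  0.67041382
  1.50623909] [0.53486671 0.05284294 0.06340645] [-3.87562181e-02  9.99248671e-01 -2.08708251e-04  7.45036409e-05] [-1.77424835 -3.20510105  4.40629181] [-0.50963974  0.2015792  -0.07249134] 0.09190519220063313 58.99046838283539
```

Request:
step_arm:
  commands:
    - [[0,0,0],-0.1]
    - [[0,0,0],-0.1]
    - [[0,0,0],-0.1]
    - [[0,0,0],-0.1]
    - [[0,0,0],-0.1]
    - [[0,0,0],-0.1]
    - [[0,0,0],-0.1]
    - [[0,0,0],-0.1]
    - [[0,0,0],-0.1]
    - [[0,0,0],-0.1]

```text
t: 9.75
tcp_pos: [0.5351, 0.0531, 0.0634]
tcp_rot: [0.446, 0.895, -0.0, 0.0]
ft_force: [-0.6, -1.9, 3.6]
gripper_width: 0.092
grip_force: 59.0
```

Request:
step_arm:
  commands:
    - [[0,0,0],-0.1]
    - [[0,0,0],-0.1]
    - [[0,0,0],-0.05]
    - [[0,0,0],0]
    - [[0,0,0],0]

```text
t: 10.25
tcp_pos: [0.5351, 0.0532, 0.0634]
tcp_rot: [0.552, 0.834, 0.0, 0.0]
ft_force: [0.2, -2.3, 3.7]
gripper_width: 0.089
grip_force: 59.1
```

```bash
python3 - <<'E'
from h import *
s=telemetry.read_state();print(s['q'],s['effort'],s['tcp_pos'],s['tcp_rot'],s['ft_force'],s['ft_torque'],s['gripper_width'],s['grip_force'])
E
```

```text
[-0.43776126  0.49879842  0.34577087  2.00404739 -0.26026683  0.67990708
  0.47293812] [ -1.33500673 -43.40307355   2.8855636  -16.77232862  -0.54887038
  -0.07444884  -0.11390004] [0.53511943 0.05319028 0.06340082] [5.52437234e-01 8.33554404e-01 1.06582555e-04 3.81775058e-04] [ 0.20246987 -2.25532638  3.74438755] [-0.59453449  0.15557088  0.09630485] 0.08895397949978172 59.06293988227844
```

Request:
step_arm:
  commands:
    - [[0,0,0],-0.05]
    - [[0,0,0],-0.05]
    - [[0,0,0],-0.05]
    - [[0,0,0],0]
    - [[0,0,0],0]
    - [[0,0,0],0]

```text
t: 10.85
tcp_pos: [0.5351, 0.0532, 0.0634]
tcp_rot: [0.613, 0.79, 0.0, 0.0]
ft_force: [-0.7, -3.5, 4.9]
gripper_width: 0.089
grip_force: 59.7
```

```bash
python3 - <<'E'
from h import *
s=telemetry.read_state();print(s['q'],s['effort'],s['tcp_pos'],s['tcp_rot'],s['ft_force'],s['ft_torque'],s['gripper_width'],s['grip_force'])
r=s['tcp_rot'];print(2*np.degrees(np.arctan2(r[1],r[0]))-90)
E
```

```text
[-0.46755261  0.50343034  0.38375122  2.00590688 -0.28936959  0.68347826
  0.3509019 ] [-8.90069939e-01 -4.29573011e+01  3.47615965e+00 -1.63297927e+01
 -1.04174752e+00  4.09850304e-02 -6.26280494e-01] [0.53514887 0.05318736 0.06339237] [6.12734169e-01 7.90288974e-01 1.00598785e-04 4.07468782e-04] [-0.66989791 -3.54647404  4.91866421] [-0.6620523  -0.02823281  0.61912656] 0.08926827911361637 59.72150274901651
14.425062459347984
```

Request:
step_arm:
  commands:
    - [[0,0,0],0.03]
    - [[0,0,0],0]
    - [[0,0,0],0]
    - [[0,0,0],0]
    - [[0,0,0],0]
    - [[0,0,0],0]
    - [[0,0,0],0]
  claw: 1

```text
t: 11.55
tcp_pos: [0.5348, 0.0534, 0.0632]
tcp_rot: [0.602, 0.799, -0.0, 0.0]
ft_force: [-0.5, 0.4, -0.0]
gripper_width: 1.001
grip_force: 0.0
```

Request:
step_arm:
  commands:
    - [[0,0,3],0]
    - [[0,0,4],0.14]
    - [[0,0,3.5],0.14]
    - [[-1,0,0],0.14]
    - [[-1,0,0],0.14]
    - [[-1,0,0],0.14]
    - [[-1.5,0,0],0.14]
    - [[0,0,0],0.14]
    - [[0,0,0],0.14]
    - [[0,0,0],0.14]

```text
t: 12.55
tcp_pos: [0.4897, 0.0533, 0.1684]
tcp_rot: [0.013, 1.0, 0.0, 0.0]
ft_force: [0.3, -0.5, -0.1]
gripper_width: 0.998
grip_force: 0.0
```

Request:
step_arm:
  commands:
    - [[0,0,0],0.11]
    - [[0,0,0],0]
    - [[0,0,0],0]

```text
t: 12.85
tcp_pos: [0.4898, 0.0532, 0.1682]
tcp_rot: [-0.038, 0.999, 0.0, 0.0]
ft_force: [-0.6, 0.1, 0.2]
gripper_width: 1.006
grip_force: 0.0
```

```bash
python3 - <<'E'
from h import *
s=telemetry.read_state();r=s['tcp_rot'];print(s['t'],s['q'],s['tcp_pos'],2*np.degrees(np.arctan2(r[1],r[0]))-90)
w=cap('wrist','w3');cv2.imwrite('pics/w3.png',cv2.resize(w['frame'],(800,600),interpolation=cv2.INTER_CUBIC))
E
```

```text
12.85 [-0.32933107  0.2551809   0.17739123  2.03162653 -0.05892791  0.85943385
  1.52688419] [0.48976252 0.05322312 0.16821415] 94.30648884551454
```

View pics/w3.png

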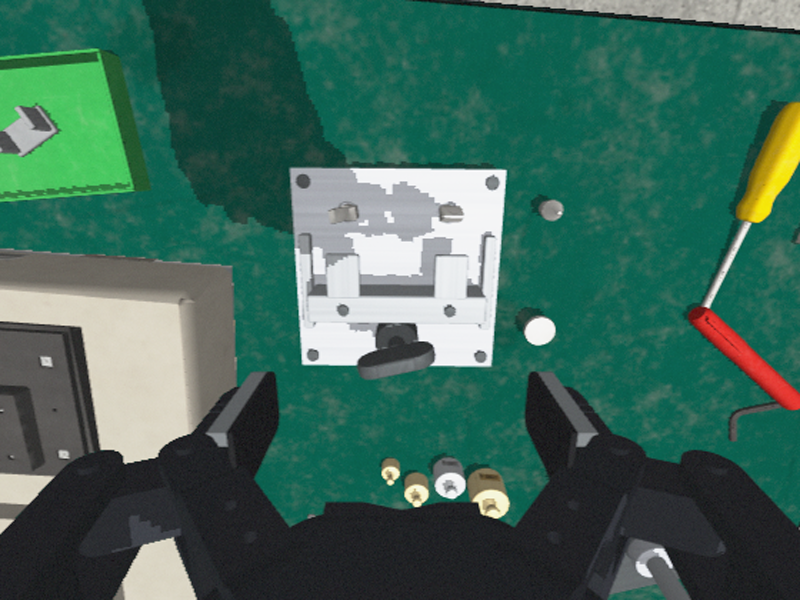

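Request:
step_arm:
  commands:
    - [[-2,0,-3],0]
    - [[-1.5,0,-3],0]
    - [[0,0,0],0]
    - [[0,0,0],0]

```text
t: 13.3
tcp_pos: [0.4555, 0.0534, 0.1086]
tcp_rot: [-0.039, 0.999, -0.0, 0.0]
ft_force: [0.3, 0.3, 0.6]
gripper_width: 1.003
grip_force: 0.0
```

```bash
python3 - <<'E'
from h import *
w=cap('wrist','w4');v=load('w3')
cs=np.array([[.4428,.0831,.04],[.4474,.0113,.04]]);rows=[]
for c in (v,w):
    p=proj(c,cs);print(p)
    f=[];
    for q in p[::-1]:
        x,y=int(q[0])-25,int(q[1])-18;print(x,y);f.append(cv2.resize(c['frame'][y:y+37,x:x+50],(400,296),interpolation=cv2.INTER_CUBIC))
    rows.append(np.hstack(f))
cv2.imwrite('pics/tips.png',np.vstack(rows))
E
```

```text
[[314.00064149 150.50432425]
 [240.16303111 149.70691493]]
215 131
289 132
[[317.12479489 200.66611043]
 [228.94105211 199.5787098 ]]
203 181
292 182
```

View pics/tips.png

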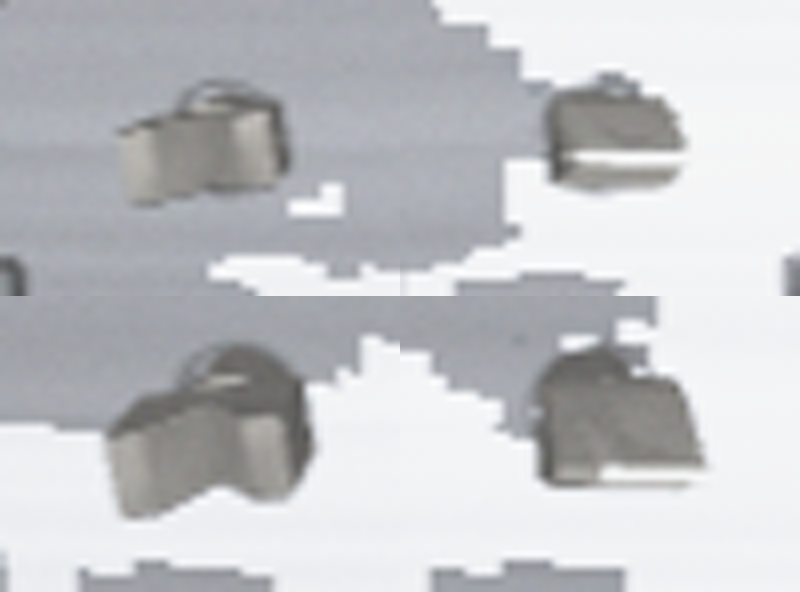

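```bash
python3 - <<'E'
from h import *
v=load('w3');w=load('w4')
print(tri((v,240.1,150.75),(w,228.4,201.75)))
print(atz(v,240.1,150.75,.046),atz(w,228.4,201.75,.046))
for a in [((107,435),(300,395)),((125,518),(280,500))]:
    P=[atz(w,203+x/8,181+(y-296)/8,.046) for x,y in a];d=P[1]-P[0];print(P,np.degrees(np.arctan2(d[1],d[0])))
s=telemetry.read_state();print(s['tcp_pos'])
E
```

```text
(array([0.44781725, 0.01181188, 0.04499452]), [array([-0.1, -0. ]), array([0.1, 0. ])])
[0.4477191  0.01203741 0.046     ] [0.44750538 0.0118767  0.046     ]
[array([0.44545287, 0.00229461, 0.046     ]), array([0.43989896, 0.02122838, 0.046     ])] 106.34816867032342
[array([0.453943  , 0.00420699, 0.046     ]), array([0.45086773, 0.01963339, 0.046     ])] 101.27417737538072
[0.45657579 0.05356307 0.10935273]
```

Request:
step_arm:
  commands:
    - [[-0.85,-2.2,0],0.15]
    - [[0,-2,0],0]
    - [[0,0,-2.5],0]
    - [[0,0,-2.5],0]
    - [[0,0,-1.5],0]
    - [[0,0,-1],0]
    - [[0,0,-0.6],0]
    - [[0,0,0],0]
    - [[0,0,0],0]
  claw: 0

```text
t: 14.25
tcp_pos: [0.4471, 0.0115, 0.0279]
tcp_rot: [-0.114, 0.994, 0.0, 0.001]
ft_force: [0.3, -0.5, 0.3]
gripper_width: 0.503
grip_force: 0.0
```

```bash
python3 - <<'E'
from h import *
s=telemetry.read_state();r=s['tcp_rot'];print(s['t'],s['q'],s['tcp_pos'],2*np.degrees(np.arctan2(r[1],r[0]))-90,s['ft_force'],s['gripper_width'])
E
```

```text
14.25 [-0.20348761  0.43939451  0.12124239  2.21466018 -0.10937129  0.49139365
  1.80166526] [0.44714558 0.01145023 0.02785288] 103.06880141173806 [ 0.26963403 -0.47624969  0.26065812] 0.5031122839856049
```

Request:
step_arm:
  commands:
    - [[0,0,-0.15],0]
    - [[0,0,0],0]
    - [[0,0,0],0]
    - [[0,0,0],0]
    - [[0,0,0],0]
    - [[0,0,0],0]
    - [[0,0,0],0]
  claw: -1
  grip_force: 20

```text
t: 14.95
tcp_pos: [0.4484, 0.0108, 0.0271]
tcp_rot: [-0.113, 0.994, -0.0, 0.002]
ft_force: [0.9, -2.9, 9.9]
gripper_width: -0.001
grip_force: 5.0
```

Request:
step_arm:
  commands:
    - [[0,0,0.25],0]
    - [[0,0,0.25],0]
    - [[0,0,0],0]

```text
t: 15.25
tcp_pos: [0.4464, 0.0115, 0.031]
tcp_rot: [-0.114, 0.993, 0.0, 0.0]
ft_force: [-0.6, -0.0, -0.3]
gripper_width: -0.002
grip_force: 0.0
```

```bash
python3 - <<'E'
from h import *
s=telemetry.read_state();print(s['t'],s['tcp_pos'],s['ft_force'],s['ft_torque'],s['gripper_width'],s['grip_force'])
w=cap('wrist','w5')
cv2.imwrite('pics/w5.png',cv2.resize(w['frame'][150:420,160:400],(711,600),interpolation=cv2.INTER_CUBIC))
E
```

```text
15.25 [0.44635485 0.01149584 0.03100428] [-0.62944012 -0.032009   -0.26373459] [0.02208926 0.01652898 0.03343945] -0.0017778216968848146 0.0
```

View pics/w5.png

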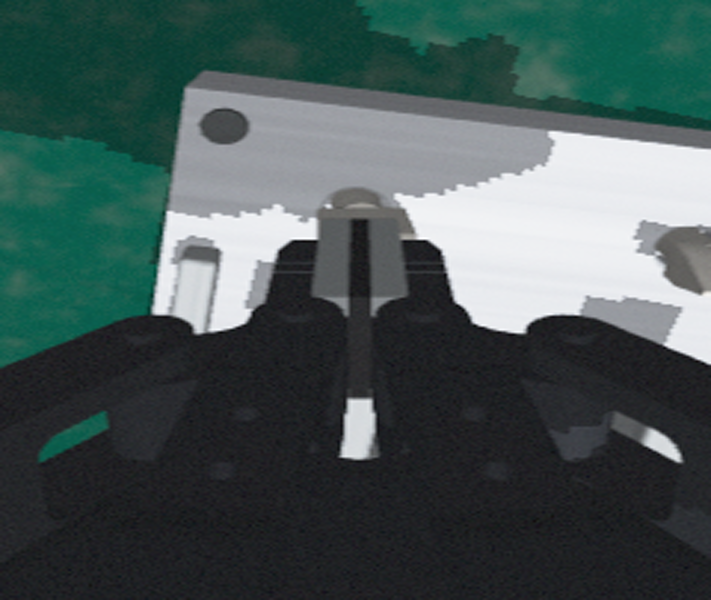

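```bash
python3 - <<'E'
from h import *
w=load('w5')
b=np.array([.4474,.0113,.016]);a=np.radians(12.5);X=np.array([np.cos(a),np.sin(a),0]);Y=np.array([-X[1],X[0],0]);Z=np.array([0,0,1])
for n,z in(('stem',.014),('top',.030)):
  for sx in(-1,1):
    for sy in(-1,1): print(n,sx,sy,proj(w,b+sx*.004*X+sy*.009*Y+z*Z).round(1))
s=telemetry.read_state();T=s['tcp_pos'];print('tcp',T,proj(w,T)); 
for dx in(-.011,.011):print(proj(w,T+dx*X))
for p in[(279.8,235.5)]:print('ring',atz(w,*p,.024))
for p in[(267.3,243.6),(295,243.6),(299.4,257.1)]:
  print([atz(w,*p,z).round(4) for z in(.024,.03,.046,.054)])
for p in((668,235),(660,250),(690,290)):print('chisel',atz(w,160+p[0]/2.9625,150+p[1]/2.222,.05).round(4))
print(proj(w,np.array([.4428,.0831,.05])))
E
```

```text
stem -1 -1 [263.6 241.9]
stem -1 1 [293.4 242.1]
stem 1 -1 [263.7 253.9]
stem 1 1 [293.1 254.2]
top -1 -1 [262.  253.5]
top -1 1 [294.5 253.7]
top 1 -1 [262.1 266.5]
top 1 1 [294.2 266.7]
tcp [0.44623448 0.0114977  0.03080903] [279.17437942 246.98104157]
[279.31989136 229.99811675]
[279.03399973 263.36497333]
ring [0.44157993 0.01079021 0.024     ]
[array([0.4487, 0.0044, 0.024 ]), array([0.446 , 0.0041, 0.03  ]), array([0.439 , 0.0032, 0.046 ]), array([0.4355, 0.0028, 0.054 ])]
[array([0.4448, 0.0213, 0.024 ]), array([0.4423, 0.0204, 0.03  ]), array([0.4356, 0.018 , 0.046 ]), array([0.4322, 0.0168, 0.054 ])]
[array([0.4532, 0.0263, 0.024 ]), array([0.4504, 0.0252, 0.03  ]), array([0.4429, 0.0224, 0.046 ]), array([0.4392, 0.0209, 0.054 ])]
chisel [0.4298 0.0667 0.05  ]
chisel [0.434  0.0666 0.05  ]
chisel [0.4432 0.0757 0.05  ]
[405.80009151 282.50848584]
```

```bash
python3 - <<'E'
from h import *
w=load('w3');T=np.array([.4898,.0532,.1682]);a=np.radians(94.3)
Yt=np.array([np.cos(a),np.sin(a),0]);Xt=np.array([-Yt[1],Yt[0],0])  # tool x (camera side)
for z in(0,.013,.02,.03):
  print(z,[(proj(w,T+sx*.011*Xt+sy*.0425*Yt+np.array([0,0,z]))/.7).round(0).tolist() for sx in(1,-1) for sy in(-1,1)])
w=load('w5');T=np.array([.4463,.0115,.031]);a=np.radians(103);Yt=np.array([np.cos(a),np.sin(a),0]);Xt=np.array([-Yt[1],Yt[0],0])
for z in(0,.008,.015,.03):
  print(z,[((proj(w,T+sx*.011*Xt+sy*.01*Yt+np.array([0,0,z]))-[160,150])*[2.9625,2.222]).round(0).tolist() for sx in(1,-1) for sy in(-1,1)])
f=w['frame']
for r in (225,236,240,242,244,246,250,256,262,268,275,282):print(r,[tuple(f[r,c]) .__str__().replace('np.uint8','') for c in range(264,303,4)])
E
```

```text
0 [[297.0, 330.0], [501.0, 329.0], [300.0, 377.0], [497.0, 377.0]]
0.013 [[289.0, 342.0], [509.0, 342.0], [293.0, 392.0], [505.0, 392.0]]
0.02 [[284.0, 349.0], [513.0, 349.0], [289.0, 402.0], [509.0, 402.0]]
0.03 [[276.0, 361.0], [520.0, 361.0], [282.0, 416.0], [515.0, 416.0]]
0 [[303.0, 178.0], [403.0, 178.0], [305.0, 252.0], [401.0, 252.0]]
0.008 [[301.0, 190.0], [405.0, 190.0], [303.0, 267.0], [403.0, 267.0]]
0.015 [[298.0, 200.0], [407.0, 200.0], [300.0, 280.0], [405.0, 280.0]]
0.03 [[292.0, 227.0], [412.0, 227.0], [295.0, 313.0], [409.0, 313.0]]
225 ['((168), (161), (159))', '((163), (156), (155))', '((165), (159), (157))', '((168), (161), (158))', '((163), (157), (154))', '((165), (160), (157))', '((162), (158), (154))', '((163), (157), (154))', '((161), (156), (151))', '((161), (153), (150))']
236 ['((164), (160), (157))', '((161), (155), (154))', '((146), (140), (139))', '((100), (104), (104))', '((103), (104), (105))', '((104), (105), (106))', '((155), (150), (148))', '((159), (154), (151))', '((159), (154), (151))', '((162), (155), (154))']
240 ['((168), (163), (158))', '((
[... 1653 characters left out ...]
)', '((33), (29), (32))']
268 ['((55), (50), (48))', '((93), (91), (89))', '((95), (92), (90))', '((91), (91), (87))', '((30), (29), (25))', '((47), (45), (42))', '((94), (92), (88))', '((95), (92), (90))', '((77), (76), (74))', '((52), (48), (43))']
275 ['((33), (30), (30))', '((92), (91), (88))', '((93), (92), (90))', '((93), (92), (89))', '((30), (30), (29))', '((38), (39), (37))', '((93), (93), (88))', '((93), (90), (89))', '((81), (80), (78))', '((40), (36), (36))']
282 ['((41), (38), (37))', '((96), (95), (92))', '((95), (92), (89))', '((97), (97), (90))', '((35), (34), (36))', '((34), (33), (31))', '((93), (92), (88))', '((95), (94), (91))', '((92), (90), (89))', '((32), (29), (28))']
```

Request:
step_arm:
  commands:
    - [[0,0,0.5],0]
    - [[0,0,0],0]
    - [[0,0,0],0]
    - [[0,0,0],0]
  claw: 0

```text
t: 15.7
tcp_pos: [0.4462, 0.0114, 0.0357]
tcp_rot: [-0.114, 0.993, 0.0, -0.0]
ft_force: [0.5, -0.6, 1.2]
gripper_width: 0.499
grip_force: 0.0
```

Request:
step_arm:
  commands:
    - [[0,0,-0.5],0]
    - [[0,0,-0.5],0]
    - [[0,0,0],0]

```text
t: 16.0
tcp_pos: [0.4456, 0.0113, 0.0248]
tcp_rot: [-0.114, 0.993, 0.0, -0.001]
ft_force: [-0.2, -0.2, -0.5]
gripper_width: 0.499
grip_force: 0.0
```

Request:
step_arm:
  commands:
    - [[0,0,-0.2],0]
    - [[0,0,-0.2],0]
    - [[0,0,0],0]

```text
t: 16.3
tcp_pos: [0.4461, 0.0113, 0.0214]
tcp_rot: [-0.114, 0.994, 0.0, -0.0]
ft_force: [-0.2, 1.3, 0.7]
gripper_width: 0.503
grip_force: 0.0
```

```bash
python3 - <<'E'
from h import *
s=telemetry.read_state();print(s['t'],s['tcp_pos'],s['ft_force'],s['gripper_width'])
w=cap('wrist','w6');f=w['frame']
b=np.array([.4474,.0113,.016]);a=np.radians(12.5);X=np.array([np.cos(a),np.sin(a),0]);Y=np.array([-X[1],X[0],0]);Z=np.array([0,0,1])
print([proj(w,b+sx*.004*X+sy*.009*Y+.03*Z).round(1).tolist() for sx in(-1,1) for sy in(-1,1)],[proj(w,b+sx*.004*X+sy*.009*Y+.014*Z).round(1).tolist() for sx in(-1,1) for sy in(-1,1)])
cv2.imwrite('pics/w6.png',cv2.resize(f[210:330,200:360],(800,600),interpolation=cv2.INTER_CUBIC))
E
```

```text
16.3 [0.44614254 0.01132417 0.02144829] [-0.22152516  1.28044834  0.68005221] 0.5027063817464481
[[261.1, 261.9], [295.5, 262.2], [261.3, 275.5], [295.2, 275.8]] [[262.9, 249.0], [294.2, 249.2], [263.0, 261.6], [293.9, 261.8]]
```

```bash
cat >> h.py <<'E'
def asc(f,r0,r1,c0,c1,st=2):
    g=cv2.cvtColor(f,cv2.COLOR_BGR2GRAY)[r0:r1,c0:c1:1]
    for r in range(0,g.shape[0],st): print(f'{r0+r:3d} '+''.join(' .:-=+*#%@'[min(9,int(v)//26)] for v in g[r,::1 if st==1 else st//2 or 1]))
E
python3 - <<'E'
from h import *
asc(load('w6')['frame'],225,310,225,340,2)
E
```

```text
225 *******************************************************************************************************************
227 *******************************************************************************************************************
229 *******************************************************************************************************************
231 *******************************************************************************************************************
233 *******************************************************************************************************************
235 *******************************************************************************************************************
237 *******************************************************************************************************************
239 *******************************************************************************************************************
241 *************************************************+++======+++******************************************************
243 ****************
[... 3359 characters left out ...]
@@@%***********************************%@@@@@@@@@@@@@@@@@@@@@@@@@@@@@@@@@@@@@@@@@@@@#:..    ........
301 ..... ......*%@@@%************************************%@@@@@@@@@@@@@@@@@@@@@@@@@@@@@@@@@@@@@@@@@@@@%= . ...........
303 ......  . .:#@@@@%***********************************%@@@@@@@@@@@@@@@@@@@@@@@@@@@@@@@@@@@@@@@@@@@@@@#:...... ......
305 ...........+%@@@#*+*+****************************+***%@@@@@@@@@@@@@@@@@@@@@@@@@@@@@@@@@@@@@@@@@@@@@@%=...  ........
307 ......... :#@@@@%***+++**+*+*+***+*******+**********%@@@@@@@@@@@@@@@@@@@@@@@@@@@@@@@@@@@@@@@@@@@@@@@@#.... ........
309 ...... ...*%@@@@%*****************************+*****%@@@@@@@@@@@@@@@@@@@@@@@@@@@@@@@@@@@@@@@@@@@@@@@@%=  .. .......
```

Request:
step_arm:
  commands:
    - [[0,0,-0.2],0]
    - [[0,0,-0.2],0]
    - [[0,0,-0.2],0]
    - [[0,0,0],0]

```text
t: 16.75
tcp_pos: [0.4461, 0.0113, 0.0154]
tcp_rot: [-0.114, 0.993, 0.0, -0.0]
ft_force: [-0.2, -0.6, 0.3]
gripper_width: 0.506
grip_force: 0.0
```

Request:
step_arm:
  commands:
    - [[0,0,-0.2],0]
    - [[0,0,-0.2],0]
    - [[0,0,-0.1],0]
    - [[0,0,0],0]

```text
t: 17.15
tcp_pos: [0.4462, 0.0113, 0.0105]
tcp_rot: [-0.114, 0.994, 0.0, -0.0]
ft_force: [0.1, 0.7, -0.4]
gripper_width: 0.499
grip_force: 0.0
```

Request:
step_arm:
  commands:
    - [[0,0,0],0]
    - [[0,0,0],0]
    - [[0,0,0],0]
    - [[0,0,0],0]
    - [[0,0,0],0]
    - [[0,0,0],0]
    - [[0,0,0],0]
  claw: -1
  grip_force: 20

```text
t: 17.85
tcp_pos: [0.4463, 0.0114, 0.0108]
tcp_rot: [-0.114, 0.994, 0.0, 0.0]
ft_force: [-0.0, 0.2, 1.9]
gripper_width: 0.204
grip_force: 23.0
```

```bash
python3 - <<'E'
from h import *
s=telemetry.read_state();print(s['t'],s['tcp_pos'],s['ft_force'],s['ft_torque'],s['gripper_width'],s['grip_force'])
w=cap('wrist','w7');asc(w['frame'],225,310,235,330,2)
E
```

```text
17.85 [0.44634706 0.01139554 0.01075339] [-1.06406215e-03  2.24378349e-01  1.93316037e+00] [-0.00290154  0.03171154 -0.02645039] 0.20416612061616055 22.973369657993317
225 +************************************************#***#*****************************************
227 ******************************************************************#****************************
229 ***********************************************************************************************
231 ***********************************************************************************************
233 ***********************************************************************************************
235 ***********************************************************************************************
237 ***********************************************************************************************
239 ***********************************************************************************************
241 ***********************************************************************************************
243 ****************************
[... 2667 characters left out ...]

297 ......................:::...:+**************%@@@@@@@@@@@@@@@@@@%: ..:::........................
299 ........................:. .-+*************%@@@@@@@@@@@@@@@@@@@%= ..::.........................
301 .....................::.:...-+*************%@@@@@@@@@@@@@@@@@@@%=..............................
303 ............................=*****************%@@@@@@@@@@@@@@@@@*. .::.........................
305 ............................+****************%@@@@@@@@@@@@@@@@@@#..............................
307 ........................:...+****************%@@@@@@@@@@@@@@@@@@%:....:........................
309 ...........................:+***************%@@@@@@@@@@@@@@@@@@@%=...:.........................
```

Request:
step_arm:
  commands:
    - [[0,0,0.25],0]
    - [[0,0,0.25],0]
    - [[0,0,0],0]

```text
t: 18.2
tcp_pos: [0.4465, 0.0113, 0.016]
tcp_rot: [-0.114, 0.994, -0.0, 0.0]
ft_force: [-0.7, -0.6, 0.3]
gripper_width: 0.201
grip_force: 22.8
```

Request:
step_arm:
  commands:
    - [[-0.2,-0.045,0],0]
    - [[-0.2,-0.045,0],0]
    - [[-0.2,-0.045,0],0]
    - [[-0.2,-0.045,0],0]
    - [[-0.2,-0.045,0],0]
    - [[-0.2,-0.045,0],0]
    - [[-0.15,-0.035,0],0]
    - [[0,0,0],0]

```text
t: 19.0
tcp_pos: [0.4367, 0.0086, 0.0166]
tcp_rot: [-0.114, 0.993, -0.0, 0.004]
ft_force: [6.8, 0.2, -1.2]
gripper_width: 0.199
grip_force: 22.7
```

```bash
python3 - <<'E'
from h import *
s=telemetry.read_state();print(s['t'],s['tcp_pos'],s['ft_force'],s['ft_torque'],s['gripper_width'],s['grip_force'])
w=cap('wrist','w8');asc(w['frame'],225,310,235,330,2)
E
```

```text
19.0 [0.43666895 0.00863758 0.01662642] [ 6.75866743  0.1615795  -1.16959104] [ 2.65713660e-01 -1.53518002e+00 -9.40746269e-04] 0.19883261836471408 22.688224017620087
225 --::-*############################%#####################%#%%###***+++++++++++++++++++++++++++++
227 ------*######################%%######%###############################%%%####**+++++++++++++++++
229 -------*###############################%#####%###%###%################%#########%#%#%%###**++++
231 -------*%%%############################################%%%%#%##################################
233 -------+#####%#%%%%%%%%%%#######################################%#%#%#%###%#%#%%###%#%#%#######
235 ------+#####################%%%%%%%%#%###########################################%######%######
237 -----+#################################%%%#%%%%%%%%##########################################%#
239 --+*################################################%#%%%%%%%%#%##%%###########################
241 ################################################################%#%%%%%%%%%#%####%#############
243 #############################
[... 2666 characters left out ...]

297 ......................::::..:*#########@@@@@@@@@@@@@@@@@@@@@@@@@-..:::::.......................
299 .....................::::...-*################@@@@@@@@@@@@@@@@@@+...:::........................
301 .....................::::...=#################@@@@@@@@@@@@@@@@@@+...:::........................
303 ......................:::...=################@@@@@@@@@@@@@@@@@@@#..::::........................
305 ......................:::...*################@@@@@@@@@@@@@@@@@@@%..::::........................
307 ......................:::..:*###############@@@@@@@@@@@@@@@@@@@@%-.::::........................
309 ......................:::..:*###############@@@@@@@@@@@@@@@@@@@@@+.::::........................
```

```bash
cat > tilt.py <<'E'
from h import *
from scipy.optimize import least_squares
# rows of head bottom-front edge, top-front edge, top-back edge at column ~ centre; tool yaw a (tool y), camera-side = tip -x face
def rows(c,T,yaw,p):
    gx,gz,th=p; Yt=np.array([np.cos(yaw),np.sin(yaw),0]);X=np.array([Yt[1],-Yt[0],0]);Z=np.array([0,0,1.])  # X away from camera
    G=T+gx*X+gz*Z; x=np.cos(th)*X+np.sin(th)*Z; z=-np.sin(th)*X+np.cos(th)*Z
    return np.array([proj(c,G+q)[1] for q in(-.004*x-.008*z+.007*Yt,-.004*x+.008*z+.007*Yt,.004*x+.008*z+.007*Yt)])
def fit(c,T,yaw,obs):
    r=least_squares(lambda p:rows(c,T,yaw,[p[0],p[1],p[2]])-obs,[0,.027,.2]);return r.x,r.fun
E
python3 - <<'E'
from tilt import *
y=np.radians(103.1)
print(fit(load('w7'),np.array([.4463,.0114,.0107]),y,[258.5,272.3,287]))
print(fit(load('w8'),np.array([.4367,.0086,.0166]),y,[266.5,272.3,291]))
s=telemetry.read_state();print(s['tcp_pos'],s['ft_force'])
E
```

```text
(array([0.00158577, 0.02746093, 0.0358086 ]), array([8.52651283e-13, 1.25055521e-12, 1.47792889e-12]))
(array([-0.00501204,  0.04394506,  0.34374539]), array([ 0.00000000e+00, -1.13686838e-13,  5.68434189e-14]))
[0.43664202 0.00866883 0.01662453] [ 6.75086948  0.83414668 -1.14912498]
```

```bash
python3 - <<'E'
from tilt import *
y=np.radians(103.1);T=np.array([.4367,.0086,.0166]);c=load('w8')
o=[266.5,272.3,291]
r=least_squares(lambda p:rows(c,T,y,[p[0],.0275,p[1]])-o,[0,.2]);print(r.x,r.fun)
for th in(0,.2,.3,.4,.5,.6):print(th,rows(c,T,y,[.0016,.0275,th]).round(1))
# columns check: widths
print(2/.7)
E
```

```text
[0.00447141 0.29108292] [ 0.1824515   1.18655926 -1.37866068]
0 [258.6 273.7 288. ]
0.2 [260.8 270.  285.7]
0.3 [262.1 268.1 284.4]
0.4 [263.5 266.4 282.9]
0.5 [264.9 264.7 281.3]
0.6 [266.4 263.1 279.6]
2.857142857142857
```

Request:
step_arm:
  commands:
    - [[-0.2,-0.045,0],0]
    - [[-0.2,-0.045,0],0]
    - [[-0.2,-0.045,0],0]
    - [[-0.1,-0.025,0],0]
    - [[0,0,0],0]
    - [[0,0,0],0]

```text
t: 19.65
tcp_pos: [0.4296, 0.007, 0.0167]
tcp_rot: [-0.114, 0.993, -0.0, 0.004]
ft_force: [6.2, 0.7, -0.3]
gripper_width: 0.203
grip_force: 22.3
```

```bash
python3 - <<'E'
from tilt import *
s=telemetry.read_state();print(s['t'],s['tcp_pos'],s['ft_force'],s['gripper_width'],s['grip_force'],s['tcp_rot'])
w=cap('wrist','w9');asc(w['frame'],241,306,255,310,1)
for th in(0,.2,.3,.4,.5,.6):print(th,rows(w,s['tcp_pos'],np.radians(103.1),[.0045,.0275,th]).round(1))
E
```

```text
19.65 [0.42963729 0.00702091 0.01666384] [ 6.15297193  0.70020884 -0.30148352] 0.2032881562143755 22.28997230529785 [-1.13830906e-01  9.93492630e-01 -1.86624197e-04  3.85796180e-03]
241 %##%%%%%%%%%%%%%%%%%%%%%%%%%%%%%%%%%%%%%%%%%%%%%%%%%%%%
242 %%%%%%%%%%%%%%%%%%%%%%%%%%%%%%%%%%%%%%%%%%%%%%%%%%%%%%%
243 %%%%%%%%%%%%%%%%%%%%%%%%%%%%%%%%%%%%%%%%%%%%%%%%%%%%%%%
244 %%%%%%%%%%%%%%%%%%%%%%%%%%%%%%%%%%%%%%%%%%%%%%%%%%%%%%%
245 %%%%%%%%%%%%%%%%%%%%%%%%%%%%%%%%%%%%%%%%%%%%%%%%%%%%%%%
246 %%%%%%%%%%%%%%%%%%%%%%%%%%%%%%%%%%%%%%%%%%%%%%%%%%%%%%%
247 %%%%%%%%%%%%%%%%%%%%%%%%%%%%%%%%%%%%%%%%%%%%%##%%%%%%%%
248 ******+==+#%%%%%%%%%%%%%%%%%%%%%%%%%%%%%%%#+==+********
249 ======-..-*%%%%%%%%%%%%%%%%%%%%%%%%%%%%%%%*-..-========
250 ======-..-*%%%%%%%%%%%%%%%%%%%%%%%%%%%%%%%*-..-========
251 ======:..-*%%%%%%%%%%%%%%%%%%%%%%%%%%%%%%%*:..:========
252 =====-:..:*%%%%%%%%%%%%%%%%%%%%%%%%%%%%%%%*:..:========
253 =====-:..:*%%%%%%%%%%%%%%%%%%%%%%%%%%%%%%%*:...-=======
254 =====-...:*%%%%%%%%%%%%%%%%%%%%%%%%%%%%%%%*:...-=======
255 =====-...:*%%%%%%%%%%%%%%%%%%%%%%%%%%%%%%%*:...-=======
256 =====-...:*%%%
[... 2423 characters left out ...]
@@@@@@@-...::::...
297 .:::::..-@@@@@@@@@@@@@@@@@@@@@@@@@@@@@@@@@@@-...::::...
298 .:::::..-@@@@@@@@@@@@@@@@@@@@@@@@@@@@@@@@@@@+..:::::...
299 .:::::..+@@@@@@@@@@@@@@@@@@@@@@@@@@@@@@@@@@@+..:::::...
300 .::::...+@@@@@@@@@@@@@@@@@@@@@@@@@@@@@@@@@@@+...::::...
301 ..::::..#@@@@@@@@@@@@@@@@@@@@@@@@@@@@@@@@@@@+..::::....
302 .:::::..#@@@@@@@@@@@@@@@@@@@@@@@@@@@@@@@@@@@#...:::....
303 ..:::...%@@@@@@@@@@@@@@@@@@@@@@@@@@@@@@@@@@@#..::::....
304 ..:::...@@@@@@@@@@@@@@@@@@@@@@@@@@@@@@@@@@@@%...:::....
305 ..::::..*%@@@@@@@@@@@@@@@@@@@@@@@@@@@@@@@@@@%..::::....
0 [263.4 279.  293.1]
0.2 [265.6 275.2 290.9]
0.3 [266.9 273.4 289.6]
0.4 [268.2 271.6 288.1]
0.5 [269.7 269.9 286.6]
0.6 [271.2 268.3 284.9]
```

Request:
step_arm:
  commands:
    - [[0,0,0],0]
    - [[0,0,0],0]
    - [[0,0,0.3],0]
    - [[0,0,0.5],0]
    - [[0,0,1],0]
    - [[0,0,2],0]
    - [[0,0,3],0]
    - [[0,0,3],0]
    - [[0,0,3],0]
    - [[0,0,0],0]
  grip_force: 45

```text
t: 20.7
tcp_pos: [0.4279, 0.0068, 0.1475]
tcp_rot: [-0.114, 0.994, 0.0, 0.004]
ft_force: [1.4, 0.7, -0.6]
gripper_width: 0.191
grip_force: 45.6
```

```bash
python3 - <<'E'
from tilt import *
s=telemetry.read_state();print(s['t'],s['tcp_pos'],s['ft_force'],s['gripper_width'],s['grip_force'],s['tcp_rot'],s['q'])
w=cap('wrist','w10');asc(w['frame'],245,300,255,310,1)
for th in(.3,.4,.5,.6):print(th,rows(w,s['tcp_pos'],np.radians(103.1),[.0075,.0275,th]).round(1))
E
```

```text
20.7 [0.4278578  0.00683506 0.14750827] [ 1.42573323  0.68957855 -0.55790341] 0.1911761997795936 45.56625008583069 [-1.13754985e-01  9.93502535e-01  2.21351501e-04  3.53094436e-03] [-0.24254347  0.17596435  0.16391336  2.19447185 -0.04215173  0.76686507
  1.74784213]
245 @@@%*****################@@@@@@@@@@@@@@@@@@@@@@@@@@@@@@
246 @@@%*##**************#*##@@@@@@@@@@@@@@@@@@@@@@@@@@@@@@
247 @@@%*******++++********#@@@@@@@@@@@@@@@@@@@@@@@@@@@@@@@
248 ###*++==--========++****%@@@@@@@@@@@@@@@@@#***#########
249 ======-:..-**++=========+*%%@@@@@@@@@@@@@@*..:-==-=====
250 =-====-...+%%%%%###*++========+*@@@@@@@@@@*..:---=-====
251 ======-...=%@@@@@@%%%%%##*+++===*@@@@@@@@%=..:-====-==-
252 ===--=-...=%@@@@@@@@@@@@%%%%%%###@@@@@@@@%=...-====-===
253 ======-.. =%@@@@@@@@@@@@@@@@@@@%%%@@@@@@@%=...-==--====
254 =====-:...=%@@@@@@@@@@@@@@@@@@@@%@@@@@@@@%=...-======--
255 ===-=-:...=%@@@@@@@@@@@@@@@@@@@@%@@@@@@@@%=...:-==-====
256 =====-:...=%@@@@@@@@@@@@@@@@@@@@%@@@@@@@@%=...:-=====-=
257 =====-:...=%@@@@@@@@@@@@@@@@@@@%#%@@@@@@@%=...:-=======
258 ==-==-....=%@@@@@@@@@@@@@@@@@@@%#**#*%@@@%=....-
[... 1863 characters left out ...]
+*=.
290 ++-:::...=####***%%%%%%%%%%%####%%%%#**###*=...:::=++-.
291 ++-:::...=*###***#%%%%%%@@@@@%%%%%%%##*###*=....::=++-.
292 ...::....:+****#%%@@@@@@@@@@@@@@@@%%%%####+:...:::.....
293 ...::.....#%@@@@@@@@@@@@@@@@@@@@@@@@@@@@@@#.....:......
294 ...::....:%@@@@@%%%@@@@@@@@@@@@@@@@@@@@@@@#:...::......
295 ...:::...-%@@@@@@@@@@@@%%%@@@@@@@@@@@@@@@@#:...:::.....
296 ...::....-%@@@@@@@@@@@@@@@@%####%%%@@@@@@@%=. .:::.....
297 .....:...=%@@@@@@@@@@@@@@@@@##+:::-=+*#%%%#=...:::.....
298 ...::....+%@@@@@@@@@@@@@@@@@@@%:.::.::::-==:...::......
299 ...:.:...*@@@@@@@@@@@@@@@@@@@@%::::::::---:....:::.....
0.3 [271.7 278.7 294.8]
0.4 [273.1 277.  293.4]
0.5 [274.5 275.3 291.8]
0.6 [276.  273.7 290.2]
```

Request:
step_arm:
  commands:
    - [[0,0,1.5],0]
    - [[0,0,1.5],0]
    - [[0,0,1.5],0]
    - [[0.5,1,0],0.015]
    - [[1,2,0],0.03]
    - [[1.5,2.5,0],0.03]
    - [[1.5,2.5,0],0.03]
    - [[1.5,2.5,0],0.03]
    - [[1.5,2.5,0],0.02]
    - [[1.5,2.5,0],0]

```text
t: 21.75
tcp_pos: [0.5155, 0.1649, 0.1867]
tcp_rot: [-0.192, 0.981, 0.0, -0.001]
ft_force: [0.9, -0.7, 0.2]
gripper_width: 0.195
grip_force: 45.5
```

Request:
step_arm:
  commands:
    - [[1.5,2.5,0],0]
    - [[1.1,2,0],0]
    - [[0.7,1.5,0],0]
    - [[0.4,0.8,0],0]
    - [[0,0,0],0]
    - [[0,0,0],0]
    - [[0,0,0],0]

```text
t: 22.45
tcp_pos: [0.5526, 0.2285, 0.1887]
tcp_rot: [-0.19, 0.982, -0.0, -0.0]
ft_force: [-0.2, -1.1, -0.2]
gripper_width: 0.193
grip_force: 45.6
```

```bash
python3 - <<'E'
from tilt import *
s=telemetry.read_state();r=s['tcp_rot'];yw=2*np.arctan2(r[1],r[0])-np.pi/2;print(s['t'],s['tcp_pos'],s['ft_force'],s['gripper_width'],s['grip_force'],np.degrees(yw))
w=cap('wrist','w11');asc(w['frame'],264,298,258,308,1)
for th in(.3,.4,.5,.6):print(th,rows(w,s['tcp_pos'],yw,[.0065,.0275,th]).round(1))
c=cap('scene','s1');t=cap('top','t1');F=np.array([.5605,.232,.22]);p=proj(c,F);q=proj(t,F);print(p,q)
a=lambda f,p,k:cv2.resize(f[int(p[1])-40:int(p[1])+40,int(p[0])-40:int(p[0])+40],(400,400),interpolation=cv2.INTER_CUBIC)
cv2.imwrite('pics/fin.png',np.hstack([a(c['frame'],p,5),a(t['frame'],q,5)]))
E
```

```text
22.45 [0.55257522 0.22847295 0.18869624] [-0.2284351  -1.14701021 -0.18062631] 0.19323550594919442 45.55711627006531 111.87436323968542
264 -:...  .:::::::::::::::----::::::::::::. ....-----
265 -:.. ...::::::::::::::----:::::::::::::.. . .:----
266 -:. .  .:::::::::::::::---:::::::::::::. ....:----
267 -:......:::::::::::::::-:::::::::::::::. ....:----
268 -:... ..::::::::::::::----:::::::::::::... ..:----
269 -:... ..::::::::::::-------::::::::::::...  .:----
270 :....  .::::::::::----==-----::::::::::.  ....----
271 :. . ...:::::::::--=++***++=--:::::::::.  . ..:---
272 :..... .:---------==========----------:. .....:---
273 :. .. .:------------=====--------------:. .. .:---
274 :.... :==============*#*+===============:  ...:---
275 :.. ..=******+======*##*++=======+**##**=.....:---
276 : ....=******+=====*###*+++++====+*****+-... ..:--
277 ......=******+====**###*+++++====+*****+-.  ..::--
278 ... . =******+====*####*++++++===+*****+-.. ...:--
279 . ....-******+=+++*####*+++++++==+*****+- .....:--
280  .. . =******+++++*###**++*++++==++****+- .....:--
281 .... .=******+++++*####**
[... 357 characters left out ...]
88 .... .=*****++*########*********+++++**+- .....-=+
289 ....  =*****++*########**********++++**+-  ....-=+
290 ......=***##++*#####**##*******#*+++***+-  ....-==
291 ......=+**#%####*+==-::::--=++*##*++***+-......-==
292 .... .:--=+++==-:::::::::::::::--====---:. .......
293 .... ...:::::::::::::::::::::::::::::::...........
294 ..... .::::::::::::::::::::::::::::::::......... .
295 .....  ....::.....:::.::.::..::..::.::.. . .......
296 .... .....................:..:.....::..... .......
297 .......................................... .......
0.3 [269.6 276.1 292.3]
0.4 [270.9 274.3 290.8]
0.5 [272.4 272.7 289.2]
0.6 [273.9 271.1 287.6]
[287.51039622 173.54913429] [231.86381332 169.37109548]
```

View pics/fin.png

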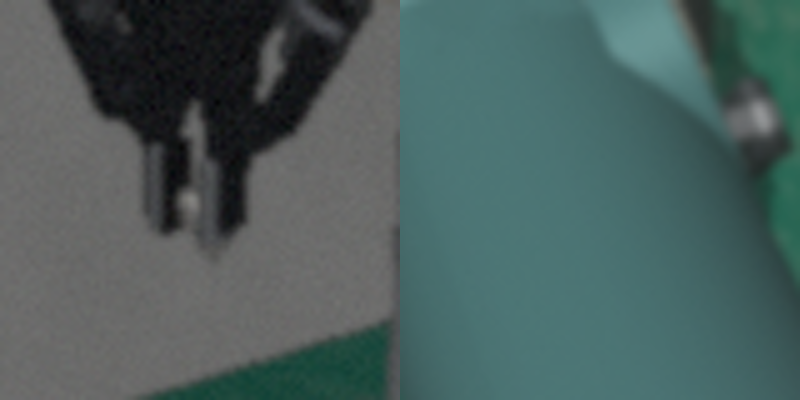

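Request:
step_arm:
  commands:
    - [[0.2,0.1,0.3],0]
    - [[0,0,0],0]
    - [[0,0,0],0]
    - [[0,0,0],0]
    - [[0,0,0],0]
    - [[0,0,0],0]
    - [[0,0,0],0]
    - [[0,0,0],0]

```text
t: 23.4
tcp_pos: [0.5548, 0.2307, 0.1917]
tcp_rot: [-0.19, 0.982, 0.0, -0.0]
ft_force: [0.8, 0.9, 0.2]
gripper_width: 0.192
grip_force: 45.6
```

```bash
python3 - <<'E'
from h import *
s=telemetry.read_state();print(s['t'],s['tcp_pos'],s['joint_vel'].round(3),s['grip_force'],s['gripper_width'])
print(ctrl.sign_off())
E
```

```text
23.4 [0.55476634 0.23071473 0.19167983] [-0.001  0.001  0.001 -0.001 -0.001  0.001 -0.001] 45.56897521018982 0.19195658206320446
the job is handed in; nothing more can be done
None
```

I wound the key to its stop, took the notched tip out leaning about 25° (30° wanted, about 11° allowed), and handed in at 23.4 s holding it still at the estimated focus (5 mm or so); no verdict came back.

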